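# Clamp a monitor module in the quick-adjust service vise

## Task

Clamp the white monitor module in the service vise for testing: squeeze the orange lock tab towards the black grip and keep it squeezed while you slide the blue stop along, pushing the module home until it sits snugly between the stop and the fixed jaw. Let go of the tab so that the stop locks, then flip the red cam lever from standing right down flat to clamp the stop. Never force the stop along while its tab is not squeezed, and leave the other things on the bench where they are.

Things in the scene. Friction and masses are not known exactly. Their poses are not given: they have to be found in the camera images.
- fixture: Service vise, fixed: aluminium base plate 140 (its x) by 440 (y) by 12 mm, origin at the centre of its underside. Slide axis = its y. At the +y end the fixed blue jaw, 100 wide, 20 thick, top at z 62, inner face at y +160. Two dark guide strips along y (top at z 22, inner faces at x -37 and +37) keep the module straight. Place and yaw (to 20 degrees) vary.
- jaw_face (a point): Middle of the inner face of the fixed jaw, 35 mm above the bench; same axes as the vise.
- module: White plug-in module, loose between the guide strips on the base plate (underside at z 12): 70 (x) by 120 (y, along the slide) by 40 mm high, 0.3 to 0.65 kg, four coloured round sockets on top. Origin at the centre of its underside. At first 12 to 40 mm away from the fixed jaw; the stop pushes it along with 2 to 5 N.
- stop (a joint): Travel of the blue stop, m: 0 = far end (pushing face at y = -120 mm of the vise), growing towards the fixed jaw (+y), at most 0.19; 0.160 with the module home between stop and jaw. Starts at 0 to 0.07. Slides with about 2 N while the tab is squeezed; locked by a brake while the tab is free.
- stop_face (a point): Middle of the stop's pushing face, 35 mm above the bench; axes as the vise. Face plate 94 wide (x), 10 thick, top at z 58; behind it (-y) a slab 108 wide, its top at z 37, reaching 98 behind the face. Grip and tab are centred 34 mm behind the face, the lever's pivot 84 mm.
- grip (a point): Point midway between the outer faces of black grip and orange tab when fully squeezed, 65 mm up; rides on the stop. Grip: rigid post 10 thick (x), 24 long (y), z 37 to 83, outer face 10.5 mm to -x. Tab: same but 9 thick, outer face 18.5 mm to +x free, 10.5 squeezed. Over all 29 mm free, 21 squeezed. Pinch both from above along the vise's x, centred here, with 15 N or more.
- tab (a joint): How far the orange lock tab is squeezed towards the black grip (-x of the vise), m: 0 free (stop locked: its brake holds against about 40 N), 0.008 fully squeezed. Its spring needs 6 N to begin and 10 N at the end; beyond 0.002 the stop is unlocked. It springs back when let go.
- tab_face (a point): Middle of the outer (+x) face of the orange tab, at z = 65 mm; moves with the tab.
- cam (a joint): Angle of the red cam lever about its pivot (axis along the vise's y), rad: 0 = standing upright (open), growing as it folds towards +x of the vise, 1.57 = lying flat (clamped). Starts between 0 and 0.25, stays where it is left; needs about 2 N at its tip.
- cam_pivot (a point): Pivot of the cam lever, on the stop, 84 mm behind the pushing face and 48 mm above the bench, between two small steel cheeks (tops at z = 53, 10 mm either side in x, outer faces 14 mm either side in y).
- cam_tip (a point): Tip of the red lever, 62 mm from the pivot: straight above it when upright, to +x of it when flat. The lever is 9 mm thick and 14 mm wide (along y).
- spare: Grey spare module, 70 by 120 by 40 mm, loose on the bench: leave alone. Origin at the centre of its underside.
- screwdriver: Screwdriver lying on the bench on the +x side of the vise: leave alone.
- pot: Small lidded pot, 44 mm wide and 50 high, standing on the +x side of the vise: leave alone. Origin under its centre.
- cup: White mug, 80 mm wide, 90 high: leave alone. Origin under its centre.
Things that resemble listed ones, but are neither listed nor needed, are in the scene too. What is shaped like the module but brown or purple is not meant.

How it is judged (in metres and radians):
On the way, in this order (a step that is already met when the one before it is completed fails the run):
1. the stop is slid towards the jaw with its lock tab held squeezed (value of joint tab above 0.002 m and velocity of joint stop above 0.005 m/s), for 0.3 s.
2. the module is home against the jaw, the stop up against it and its tab let go, the lever still up (y of module in the frame of fixture above 0.097 m and y of stop_face in the frame of module above -0.063 m and value of joint tab below 0.001 m and value of joint cam below 0.6 rad), for 0.1 s.
At the end, for the whole second after the job is handed in: The module lies flat and straight on the vise, within 3 mm of the fixed jaw, the stop within 3 mm of the module, the tab sprung back (locked), the cam lever down within 10 degrees of flat, everything at rest (y of module in the frame of fixture above 0.097 m and y of stop_face in the frame of module above -0.063 m and z of module in the frame of fixture below 0.016 m and angle between the y axis of module and the y axis of fixture, either way round below 0.06 rad and value of joint tab below 0.001 m and value of joint cam above 1.4 rad and linear speed of module below 0.01 m/s); the robot touches nothing.
It fails at once if the stop is forced along while its tab is not squeezed (value of joint tab below 0.001 m and velocity of joint stop above 0.03 m/s).
It fails at once if another thing on the bench is moved more than 30 mm (distance of any of spare, screwdriver, pot, cup from where it was at the start of the episode above 0.03 m).
It also fails if it takes over 51 s, if anything falls off the work surface, if the arm or the gripper's body presses on something with over 40 N, if the wrist force passes 120 N, or if a joint passes its speed limit or range.

## Robot

A 7-joint arm with a two-finger parallel gripper is mounted at the origin on the work surface. World frame = base frame: x ahead of the robot, y to its left, z up, the work surface at z = 0. Lengths are in mm, angles in rad, forces in N, time in s.
With the tool pointing down it reaches from about 400 to 875 mm from the base axis. Payload 4.4 kg.
Tool frame: the origin (TCP) lies midway between the tips of the shut fingers; the grasp point (between the pads) lies 19 mm behind it; z points along the fingers, y is the line along which they close (so a half turn about z gives the same grasp; the last joint's range is limited). The gripper opens to 85 mm and grips with 20 to 120 N. Pads are 22 mm wide; open, the fingers measure 114 mm over their backs; the gripper's body (76 mm by 85 mm) begins 54 mm behind the grasp point. The pads swing forward as they close: fully open they stand 13 mm farther back than shut.
Start: joints at [-1.214, 0.628, 0.038, 1.517, -0.027, 0.996, -0.02], TCP at [266.684, 592.788, 231.313] pointing down, gripper open.
Joint ranges: [-3.06, 3.06], [-0.37, 2.12], [-1.25, 1.32], [0.18, 2.47], [-1.1, 4.24], [0.23, 1.98], [-2.94, 2.94]. Speed limits (rad/s): [2.57, 2.57, 3.14, 3.14, 3.14, 3.14, 3.14].

## Interface

Orientations are given as [roll, pitch, yaw] about the fixed x, y, z axes, in that order (R = Rz(yaw) Ry(pitch) Rx(roll)).
In Python, from cell import ctrl gives the robot as it stands.
- The arm moves only by the shell command python3 -m handwheel 'ROWS'. ROWS is JSON, a list of rows, each a list of 3 entries, a list of its own where there are three numbers: the turn, a rotation vector about the tool's x, y, z in degrees, then the shift along the tool's x, y, z in m, then the closure, from 0 (fully open) to 1 (shut). A call has 1 to 5 rows; each row shifts and turns the commanded pose from where the row before left it, along the tool's axes as they then stand; what a row does not reach is not made up. A row lasts 1/12 s, in which the tool goes at most 41.7 mm and 7.16 degrees, less where a joint would pass 70% of its speed; a pose out of reach is approached as far as the arm can. A call is refused whole if a number of a shift passes 0.0417 or a number of a turn 7.16, either way. A call with a gripper value outside its range is refused whole. The fingers move at their own pace and stop on an object; the grip force is fixed at half the most. Time passes only in rows, so rows that do not move let the fingers close. It gives the time, the measured TCP pose, the force, the opening and the grip force at its end, in the units of the state.
- ctrl.read_state(): the state, without advancing time (a new reading comes with each control period).
- ctrl.get_image(name): name is "side" or "top" or "wrist"; returns a dict with "pixels" (384x512x3 uint8, red, green, blue), "fx", "fy", "cx", "cy" (pixels), "k1" (the pictures are not rectified: a ray, as slopes to the right and down, at radius r is drawn at 1 + k1 r^2 times it, then the intrinsics apply), "pose" (4x4, takes a point from camera to world coordinates); the wrist camera has in their place "T_tool_cam" (4x4, takes a point from camera to tool coordinates, whose origin is the TCP and whose axes are the flange's). Camera axes: x right, y up, looking along -z (the intrinsics and any distortion apply to the point x, -y, -z); pixel columns grow to the right and rows downward; lengths in mm; the calibration is good to about 2 mm. A picture is of the moment at which its call begins: read the wrist's pose just before it. There is no depth.
- ctrl.finish_job(): hands the job in; it is judged then, once.
The state is a dict: "clock": time; "qpos": joint angles; "qd": joint speeds; "tau": joint torques, N m; "eef_pos": TCP position; "tool_rot": TCP orientation; "force": force on the tool from outside, world axes, zero at the start; "torque": the same for the moment, N m; "width": finger opening in mm; "gripper_force": force on a finger pad.
Only numpy, scipy, OpenCV 4.12 (cv2) and the standard library are available. Lean on these libraries where they do the work, as an engineer would, in place of code of your own. Each camera call takes 0.05 s, during which the arm holds its last target. There are 200 camera calls.

## Working session

There is one attempt and no reset: what is moved stays moved. The work goes in short steps, Python scripts to look and compute and a shell command to move; the robot and the scene stay as the last step left them, time stands still between calls to the robot, and variables do not carry over. Pictures are saved under pics/ and viewed, at most 10 in all, crops included, and the job is handed in when it is done.

```bash
ls; mkdir -p pics
cat > h.py <<'E'
import numpy as np, cv2
from cell import ctrl
from scipy.spatial.transform import Rotation as R
def T_tool():
    s=ctrl.read_state(); T=np.eye(4); T[:3,:3]=R.from_euler('xyz',s['tool_rot']).as_matrix(); T[:3,3]=s['eef_pos']; return T
def grab(name,save=None):
    T=T_tool(); im=ctrl.get_image(name)
    if 'T_tool_cam' in im: im['pose']=T@np.array(im['T_tool_cam'])
    if save: cv2.imwrite('pics/'+save,cv2.cvtColor(np.array(im['pixels']),cv2.COLOR_RGB2BGR))
    return im
def ray(im,u,v):
    xd,yd=(u-im['cx'])/im['fx'],(v-im['cy'])/im['fy']
    k=np.array([im['k1'],0,0,0,0.]); K=np.eye(3)
    x,y=cv2.undistortPoints(np.array([[[xd,yd]]],float),K,k)[0,0]
    P=np.array(im['pose']); return P[:3,3],P[:3,:3]@np.array([x,-y,-1.])
def onz(im,u,v,z):
    o,d=ray(im,u,v); return o+d*(z-o[2])/d[2]
def proj(im,p):
    P=np.linalg.inv(np.array(im['pose'])); c=P[:3,:3]@np.array(p,float)+P[:3,3]
    x,y=c[0]/-c[2],-c[1]/-c[2]; f=1+im['k1']*(x*x+y*y)
    return im['fx']*x*f+im['cx'],im['fy']*y*f+im['cy']
E
python3 - <<'E'
from h import *
a=grab('top','top1.png'); b=grab('side','side1.png')
A=np.vstack([a['pixels'],b['pixels']])[...,::-1]
cv2.imwrite('pics/both.png',np.ascontiguousarray(cv2.resize(np.hstack([a['pixels'],b['pixels']])[...,::-1],(800,300))))
print(ctrl.read_state()); print(a['pose'],b['pose'],a['fx'],a['k1'])
E
```

```text
pics
{'clock': 0.1, 'qpos': array([-1.21379961,  0.62925039,  0.03845647,  1.51827039, -0.0270354 ,
        0.99632515, -0.02001318]), 'qd': array([ 0.00061819, -0.00117188,  0.00150148, -0.0035883 , -0.00051435,
        0.001114  , -0.00122232]), 'tau': array([ 2.06958706e-03, -5.64530110e+01,  1.23013459e+00, -1.93975443e+01,
        1.12716664e-02,  5.38195105e-03,  1.12293330e-05]), 'eef_pos': array([266.43826053, 592.25809262, 230.48260339]), 'tool_rot': array([-3.13985723e+00, -5.12229146e-06,  2.71875396e+00]), 'force': array([0.88470557, 0.2788285 , 0.22214908]), 'torque': array([ 0.02477187, -0.05417891, -0.00460345]), 'gripper_force': 0.0, 'width': 85.26055952658449}
[[-1.09399221e-02  9.94594385e-01 -1.03258545e-01  4.44216786e+02]
 [-9.99902633e-01 -9.98642382e-03  9.74656228e-03 -2.25212899e+01]
 [ 8.66269253e-03  1.03355117e-01  9.94606795e-01  1.08565265e+03]
 [ 0.00000000e+00  0.00000000e+00  0.00000000e+00  1.00000000e+00]] [[-5.32468137e-01 -5.11158958e-01  6.74680816e-01  1.53792539e+03]
 [ 8.46272730e-01 -3.37796618e-01  4.11965911e-01  5.99838510e+02]
 [ 1.73248319e-02  7.90322697e-01  6.12445822e-01  1.03075931e+03]
 [ 0.00000000e+00  0.00000000e+00  0.00000000e+00  1.00000000e+00]] 365.4026128512674 -0.04146383019715165
```

View pics/top1.png

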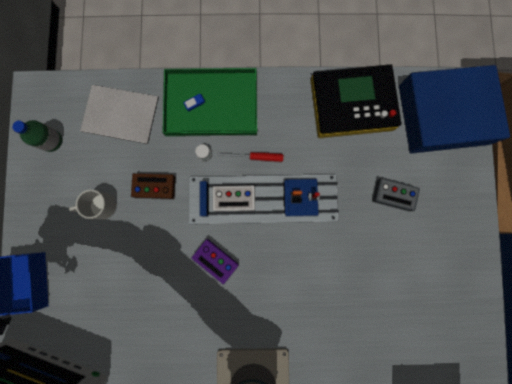

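View pics/side1.png

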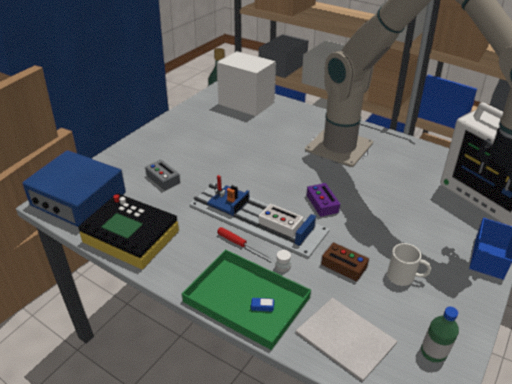

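The top view shows the vise at about (264,199), with its fixed jaw on the left at (204,198), so vise +y is roughly world +y. The blue stop is at (300,197), with the orange tab and the red lever near (297–315,196).

Things that could be taken for the module:
- White at (232,198), which is the one to use because it lies between the guide strips.
- Grey spare at (397,193).
- Brown at (153,185).
- Purple at (215,260).

Things that could be taken for the stop are the blue jaw (204,198), the blue boxes at (455,108) and (20,283), and the small blue thing in the tray at (194,102).

Run:
```python
from h import *
a=grab('top'); b=grab('side')
ca=cv2.resize(a['pixels'][165:235,175:350],None,fx=4.4,fy=4.4,interpolation=cv2.INTER_CUBIC)
cb=cv2.resize(b['pixels'][170:255,180:340],None,fx=3.4,fy=3.4,interpolation=cv2.INTER_CUBIC)
W=770;out=np.zeros((ca.shape[0]+cb.shape[0],W,3),np.uint8);out[:ca.shape[0],:ca.shape[1]]=ca[:,:W];out[ca.shape[0]:,:cb.shape[1]]=cb
cv2.imwrite('pics/crop1.png',out[...,::-1])
def blobs(im,f,roi):
    u0,u1,v0,v1=roi; h=cv2.cvtColor(im['pixels'][v0:v1,u0:u1],cv2.COLOR_RGB2HSV).astype(int)
    m=f(h).astype(np.uint8); n,l,st,c=cv2.connectedComponentsWithStats(m)
    return [(c[i]+[u0,v0],st[i,4],[st[i,0]+u0,st[i,1]+v0,st[i,2],st[i,3]]) for i in range(1,n) if st[i,4]>5]
H=lambda lo,hi,s,v:(lambda h:(h[...,0]>=lo)&(h[...,0]<=hi)&(h[...,1]>s)&(h[...,2]>v))
rt=(185,345,168,230); rs=(185,335,170,255)
for nm,f in dict(red=lambda h:((h[...,0]<5)|(h[...,0]>172))&(h[...,1]>150)&(h[...,2]>70),orange=H(6,16,150,90),blue=H(103,122,140,40)).items():
    for im,r,n in((a,rt,'top'),(b,rs,'side')):
        for c,ar,bb in blobs(im,f,r): print(nm,n,c.round(1),ar,bb)
# base plate outline via bright-low-sat mask
h=cv2.cvtColor(a['pixels'],cv2.COLOR_RGB2HSV)
for bl in blobs(a,f,rt):
    if bl[1]>60:
        u,v,w,hh=bl[2]; print('blue corners z40',onz(a,u,v,40).round(),onz(a,u+w,v+hh,40).round())
```

```text
red top [228.1 193.5] 15 [np.int32(226), np.int32(192), np.int32(5), np.int32(4)]
red top [316.5 194.2] 13 [np.int32(315), np.int32(193), np.int32(4), np.int32(4)]
red side [218.9 183.3] 37 [np.int32(218), np.int32(176), np.int32(4), np.int32(14)]
red side [321.4 197.1] 7 [np.int32(320), np.int32(196), np.int32(4), np.int32(3)]
red side [282.5 218.7] 6 [np.int32(281), np.int32(218), np.int32(4), np.int32(2)]
red side [231.1 236.6] 209 [np.int32(218), np.int32(228), np.int32(28), np.int32(19)]
orange top [296.7 192.2] 26 [np.int32(293), np.int32(191), np.int32(9), np.int32(4)]
orange side [231.  194.5] 48 [np.int32(228), np.int32(189), np.int32(7), np.int32(13)]
orange side [329.  250.5] 6 [np.int32(327), np.int32(250), np.int32(5), np.int32(2)]
blue top [300.3 197.2] 908 [np.int32(284), np.int32(179), np.int32(34), np.int32(36)]
blue top [203.5 198.4] 203 [np.int32(200), np.int32(182), np.int32(7), np.int32(34)]
blue top [247.5 193.3] 14 [np.int32(246), np.int32(192), np.int32(4), np.int32(4)]
blue side [225.2 187.5] 6 [np.int32(224), np.int32(186), np.int32(3), np.int32(4)]
blue side [315.  187.5] 6 [np.int32(314), np.int32(187), np.int32(3), np.int32(2)]
blue side [225.8 202.3] 366 [np.int32(208), np.int32(191), np.int32(40), np.int32(24)]
blue side [267.  212.5] 6 [np.int32(266), np.int32(212), np.int32(3), np.int32(2)]
blue side [304.5 229.5] 262 [np.int32(295), np.int32(215), np.int32(20), np.int32(30)]
blue corners z40 [587. -97.  40.] [ 482. -193.   40.]
blue corners z40 [581. 145.  40.] [483. 124.  40.]
```

View pics/crop1.png

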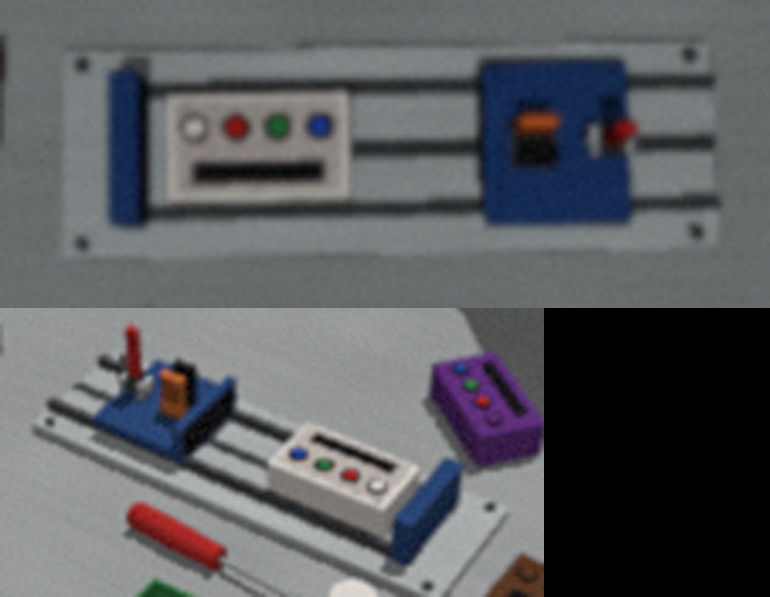

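The crop confirms the choice: the white module with four sockets is in the guides at top crop (258,145), with the orange tab at (538,122) and the upright red lever at (622,130). I'll use the four plate bolts to get the vise pose.

Run:
```python
from h import *
a=grab('top'); b=grab('side')
q=lambda u,v:(175+u/4.4,165+v/4.4)
P=[onz(a,*q(*x),12)[:2] for x in((82,65),(82,243),(688,55),(697,231))]
P=np.array(P);c=P.mean(0);d=(P[0]+P[1]-P[2]-P[3]);yaw=np.arctan2(-d[0],d[1])
print(P.round(),c.round(1),'yaw',yaw,np.degrees(yaw))
tab=onz(a,296.7,192.2,83); print('tab top',tab.round(1)); print('cam tip',onz(a,316.5,194.2,108).round(1))
F=lambda p:R.from_euler('z',-yaw).apply(np.array([p[0]-c[0],p[1]-c[1],0]))
print('tab in vise',F(tab).round(1),'jaw',F(onz(a,203.5,198.4,62)).round(1), 'grip black',onz(a,*q(536,140),83).round(1))
# triangulate tab
o1,d1=ray(a,296.7,192.2);o2,d2=ray(b,231,194.5)
t=np.linalg.lstsq(np.c_[d1,-d2],o2-o1,rcond=None)[0];print((o1+t[0]*d1).round(1),(o2+t[1]*d2).round(1))
T=T_tool();print(T.round(3)); w=ctrl.get_image('wrist');print(np.array(w['T_tool_cam']).round(2),w['fx'])
# wanted pose: tool z down, tool y along vise x (mod pi)
vx=np.array([np.cos(yaw),np.sin(yaw),0])
for s in(1,-1):
    y=s*vx;z=np.array([0,0,-1]);x=np.cross(y,z);Rd=np.c_[x,y,z]
    print('rotvec tool deg',np.degrees(R.from_matrix(T[:3,:3].T@Rd).as_rotvec()).round(1))
```

```text
[[ 591.  168.]
 [ 472.  168.]
 [ 594. -241.]
 [ 475. -243.]] [533.3 -36.9] yaw 0.007826908646457197 0.4484488320764492
tab top [ 544.3 -128.8   83. ]
cam tip [ 535.9 -179.5  108. ]
tab in vise [ 10.3 -92.    0. ] jaw [ -0.4 168.3   0. ] grip black [ 531.5 -128.8   83. ]
[ 546.4 -131.    62.1] [ 545.5 -129.5   61.9]
[[-9.12000e-01  4.10000e-01 -0.00000e+00  2.66579e+02]
 [ 4.10000e-01  9.12000e-01 -1.00000e-03  5.92609e+02]
 [ 0.00000e+00 -1.00000e-03 -1.00000e+00  2.30990e+02]
 [ 0.00000e+00  0.00000e+00  0.00000e+00  1.00000e+00]]
[[  -0.      0.95    0.31   80.32]
 [   1.      0.     -0.     -0.49]
 [  -0.      0.31   -0.95 -142.58]
 [   0.      0.      0.      1.  ]] 343.3890631385923
rotvec tool deg [-0.   0.  65.3]
rotvec tool deg [  -0.    -0.  -114.7]
```

Vise yaw is about 0.45° with its centre near (533,-37), and the grip point is near (533,-129). I'll turn the tool so its y lies along vise x, then travel high to above the grip.

```bash
M="python3 -m handwheel"
$M '[[[0,0,7.1],[0,0,0],0],[[0,0,7.1],[0,0,0],0],[[0,0,7.1],[0,0,0],0],[[0,0,7.1],[0,0,0],0],[[0,0,7.1],[0,0,0],0]]' | tail -n 12
$M '[[[0,0,7.1],[0,0,0],0],[[0,0,7.1],[0,0,0],0],[[0,0,7.1],[0,0,0],0],[[0,0,7.1],[0,0,0],0],[[0,0,1.4],[0,0,0],0]]' >/dev/null
$M '[[[0,0,0],[-0.036,0.0134,0],0],[[0,0,0],[-0.036,0.0134,0],0],[[0,0,0],[-0.036,0.0134,0],0],[[0,0,0],[-0.036,0.0134,0],0],[[0,0,0],[-0.036,0.0134,0],0]]'
```

```text
clock: 0.77
eef_pos: [266.6, 592.8, 231.3]
tool_rot: [-3.141, -0.0, 2.093]
force: [-0.4, -0.1, 0.2]
width: 85.3
gripper_force: 0.0
clock: 1.6
eef_pos: [335.5, 411.7, 231.4]
tool_rot: [3.141, -0.0, 1.582]
force: [0.6, -0.2, -0.1]
width: 85.5
gripper_force: 0.0
```

```bash
M="python3 -m handwheel"
$M '[[[0,0,0],[-0.036,0.0134,0],0],[[0,0,0],[-0.036,0.0134,0],0],[[0,0,0],[-0.036,0.0134,0],0],[[0,0,0],[-0.036,0.0134,0],0],[[0,0,0],[-0.036,0.0134,0],0]]' | head -3
$M '[[[0,0,0],[-0.036,0.0134,0],0],[[0,0,0],[-0.036,0.0134,0],0],[[0,0,0],[-0.036,0.0134,0],0],[[0,0,0],[-0.036,0.0134,0],0],[[0,0,0],[-0.036,0.0134,0],0]]' >/dev/null
$M '[[[0,0,0],[-0.036,0.0134,0],0],[[0,0,0],[-0.036,0.0134,0],0],[[0,0,0],[-0.036,0.0134,0],0],[[0,0,0],[-0.036,0.0134,0],0],[[0,0,0],[-0.036,0.0134,0],0]]' >/dev/null
$M '[[[0,0,0],[0,0,0],0],[[0,0,0],[0,0,0],0]]'
python3 - <<'E'
from h import *
w=grab('wrist','w1.png'); print(w['pose'].round(2))
E
```

```text
clock: 2.02
eef_pos: [404.1, 232.3, 231.6]
tool_rot: [3.141, -0.001, 1.582]
clock: 3.02
eef_pos: [540.7, -128.0, 231.3]
tool_rot: [3.141, 0.001, 1.576]
force: [-0.4, 1.1, -0.5]
width: 85.2
gripper_force: 0.0
[[ 1.0000e+00 -0.0000e+00 -0.0000e+00  5.3873e+02]
 [ 0.0000e+00  9.5000e-01  3.1000e-01 -4.8850e+01]
 [-0.0000e+00 -3.1000e-01  9.5000e-01  3.7374e+02]
 [ 0.0000e+00  0.0000e+00  0.0000e+00  1.0000e+00]]
```

View pics/w1.png

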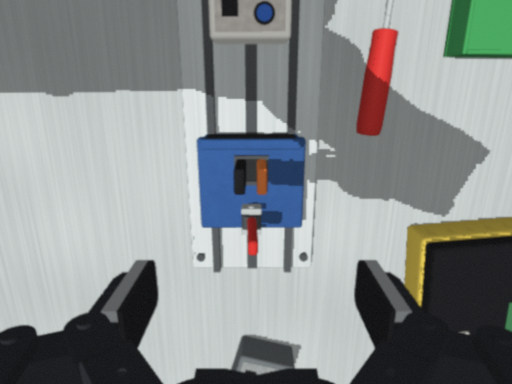

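The wrist view shows the black grip at (240,177), the orange tab at (262,176), the stop plate's top edge at row 136, the lever at (252,235) and plate bolts at (201,257) and (303,257).

Run:
```python
from h import *
w=grab('wrist'); px=w['pixels']; h=cv2.cvtColor(px,cv2.COLOR_RGB2HSV).astype(int)
def bb(m,u0,u1,v0,v1):
    v,u=np.nonzero(m[v0:v1,u0:u1]); return u.min()+u0,u.max()+u0+1,v.min()+v0,v.max()+v0+1
roi=(225,280,150,205)
org=(h[...,0]>=4)&(h[...,0]<=18)&(h[...,1]>140)&(h[...,2]>70)
red=((h[...,0]<4)|(h[...,0]>172))&(h[...,1]>140)&(h[...,2]>60)
blk=(h[...,2]<50)
o=bb(org,*roi);print('orange',o);k=bb(blk,228,250,178,200);print('black',k)
r=bb(red,235,270,200,265);print('red',r)
print('tab outer z83',onz(w,o[1],o[3]-8,83).round(1),'back edge',onz(w,o[1],o[3],83).round(1))
print('tab inner',onz(w,o[0],o[3]-8,83).round(1))
print('grip outer',onz(w,k[0],k[3]-8,83).round(1),'back',onz(w,k[0],k[3],83).round(1))
print('tip z108',onz(w,(r[0]+r[1])/2,r[3],108).round(1))
# yaw from bolts and guide strips
print('bolts',onz(w,201,257,12).round(1),onz(w,303,257,12).round(1))
row=h[...,2]
for v in(80,110,250): 
    d=np.nonzero(blk[v,200:300])[0]+200; g=np.split(d,np.nonzero(np.diff(d)>2)[0]+1); print(v,[onz(w,x.mean()+.5,v,22 if i!=1 else 13)[:2].round(1) for i,x in enumerate(g) if len(x)])
b=(h[...,0]>=103)&(h[...,0]<=122)&(h[...,1]>140)
B=bb(b,190,315,125,240);print('blue',B,onz(w,B[0],B[3]-20,37).round(1),onz(w,B[1],B[3]-20,37).round(1),onz(w,250,B[3],37).round(1))
```

```text
orange (np.int64(257), np.int64(268), np.int64(163), np.int64(197))
black (np.int64(236), np.int64(248), np.int64(178), np.int64(197))
red (np.int64(248), np.int64(258), np.int64(220), np.int64(258))
tab outer z83 [ 549.4 -133.3   83. ] back edge [ 549.5 -140.8   83. ]
tab inner [ 539.6 -133.4   83. ]
grip outer [ 521.1 -133.6   83. ] back [ 521. -141.   83.]
tip z108 [ 536.6 -188.1  108. ]
bolts [ 474.9 -238.4   12. ] [ 594.7 -237.5   12. ]
80 []
110 []
250 []
blue (np.int64(199), np.int64(305), np.int64(139), np.int64(230)) [ 479.5 -170.5   37. ] [ 590.1 -169.6   37. ] [ 532.8 -192.7   37. ]
```

The grip point is at about (532,-129), giving a stop travel of about 0.06. I'll descend partway and shift -7 mm in x for a closer check.

```bash
M="python3 -m handwheel"
$M '[[[0,0,0],[-0.001,-0.007,0.03],0],[[0,0,0],[0,0,0.03],0],[[0,0,0],[0,0,0.03],0],[[0,0,0],[0,0,0.03],0],[[0,0,0],[0,0,0],0]]'
python3 - <<'E'
from h import *
w=grab('wrist','w2.png'); print(w['pose'].round(2)[:3,3]);px=w['pixels']; h=cv2.cvtColor(px,cv2.COLOR_RGB2HSV).astype(int)
org=((h[...,0]>=4)&(h[...,0]<=18)&(h[...,1]>140)&(h[...,2]>70)).astype(np.uint8)
n,l,s,c=cv2.connectedComponentsWithStats(org)
for i in range(1,n):
    if s[i,4]>80: print(s[i]); u,v,a,b=s[i,:4]; print(onz(w,u,v+b-12,83).round(1),onz(w,u+a,v+b-12,83).round(1),onz(w,u+a,v+b,83).round(1))
E
```

```text
clock: 3.53
eef_pos: [529.8, -122.4, 106.8]
tool_rot: [-3.132, -0.003, 1.583]
force: [-0.7, -0.3, -0.1]
width: 85.1
gripper_force: 0.0
[528.69 -43.88 249.6 ]
[ 275  208   19   65 1044]
[ 538.5 -133.6   83. ] [ 548.7 -133.4   83. ] [ 549.1 -140.8   83. ]
```

View pics/w2.png

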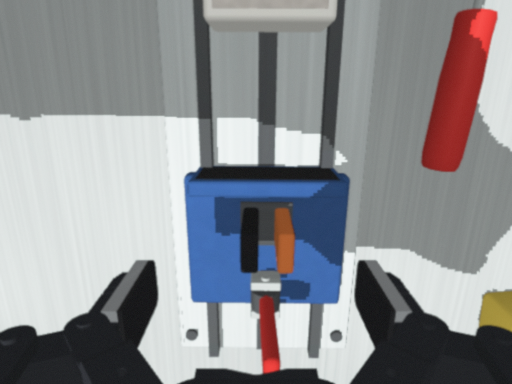

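The close view shows the black grip at (249,240), the orange tab at (284,240) and the lever at (268,330). The tab's outer face is at x≈549, so the grip point is at about (531,-129). I'll let the arm settle, then correct.

```bash
M="python3 -m handwheel"
$M '[[[0,0,0],[0,0,0],0],[[0,0,0],[0,0,0],0],[[0,0,0],[0,0,0],0]]'
```

```text
clock: 3.83
eef_pos: [535.0, -126.0, 113.3]
tool_rot: [3.138, 0.001, 1.58]
force: [0.2, 0.4, 1.3]
width: 85.4
gripper_force: 0.0
```

```bash
M="python3 -m handwheel"
$M '[[[0,0,0],[-0.003,-0.004,0.008],0],[[0,0,0],[0,0,0.008],0],[[0,0,0],[0,0,0.004],0],[[0,0,0],[0,0,0],0],[[0,0,0],[0,0,0],0]]'
$M '[[[0,0,0],[0,0,0],0],[[0,0,0],[0,0,0],0]]'
```

```text
clock: 4.25
eef_pos: [529.3, -129.1, 90.8]
tool_rot: [-3.141, -0.0, 1.579]
force: [0.1, -0.2, 0.3]
width: 85.2
gripper_force: 0.0
clock: 4.42
eef_pos: [529.9, -129.1, 91.4]
tool_rot: [3.141, 0.0, 1.579]
force: [0.1, 0.8, -0.8]
width: 85.2
gripper_force: 0.0
```

```bash
M="python3 -m handwheel"
$M '[[[0,0,0],[0,0.001,0.01],0],[[0,0,0],[0,0,0.012],0],[[0,0,0],[0,0,0.012],0],[[0,0,0],[0,0,0.008],0],[[0,0,0],[0,0,0.003],0]]'
$M '[[[0,0,0],[0,0,0],0.3],[[0,0,0],[0,0,0],0.4],[[0,0,0],[0,0,0],0.5]]'
```

```text
clock: 4.83
eef_pos: [529.9, -128.8, 44.7]
tool_rot: [-3.139, -0.001, 1.579]
force: [-0.3, -0.7, 0.4]
width: 85.4
gripper_force: 0.0
clock: 5.08
eef_pos: [531.0, -129.2, 46.7]
tool_rot: [3.141, 0.0, 1.579]
force: [0.0, -0.1, 0.6]
width: 51.7
gripper_force: 0.0
```

```bash
M="python3 -m handwheel"
$M '[[[0,0,0],[0,0,0],0.56],[[0,0,0],[0,0,0],0.6],[[0,0,0],[0,0,0],0.62]]'
$M '[[[0,0,0],[0,0,0],0.65],[[0,0,0],[0,0,0],0.7],[[0,0,0],[0,0,0],0.8],[[0,0,0],[0,0,0],0.9],[[0,0,0],[0,0,0],1]]'
$M '[[[0,0,0],[0,0,0],1],[[0,0,0],[0,0,0],1]]'
```

```text
clock: 5.33
eef_pos: [533.1, -129.2, 47.2]
tool_rot: [3.137, 0.001, 1.579]
force: [4.4, -1.0, 0.9]
width: 32.4
gripper_force: 2.0
clock: 5.75
eef_pos: [530.9, -129.4, 47.7]
tool_rot: [3.14, 0.0, 1.578]
force: [-1.4, 0.4, 10.8]
width: 19.1
gripper_force: 59.4
clock: 5.92
eef_pos: [530.9, -129.4, 47.7]
tool_rot: [3.14, 0.0, 1.578]
force: [-1.3, 0.5, 10.9]
width: 19.1
gripper_force: 59.4
```

Grip is centred and the tab is squeezed (width 19 mm, side force about 1 N). I'll slide along tool +x.

```bash
M="python3 -m handwheel"
$M '[[[0,0,0],[0.003,0,0],1],[[0,0,0],[0.006,0,0],1],[[0,0,0],[0.006,0,0],1],[[0,0,0],[0.006,0,0],1],[[0,0,0],[0.006,0,0],1]]'
$M '[[[0,0,0],[0.006,0,0],1],[[0,0,0],[0.006,0,0],1],[[0,0,0],[0.006,0,0],1],[[0,0,0],[0.006,0,0],1],[[0,0,0],[0.006,0,0],1]]'
$M '[[[0,0,0],[0.005,0,0],1],[[0,0,0],[0.005,0,0],1],[[0,0,0],[0.005,0,0],1],[[0,0,0],[0.004,0,0],1],[[0,0,0],[0.004,0,0],1]]'
```

```text
clock: 6.33
eef_pos: [530.8, -103.4, 47.7]
tool_rot: [3.14, 0.001, 1.577]
force: [-0.9, -1.2, 10.5]
width: 19.3
gripper_force: 59.3
clock: 6.75
eef_pos: [530.5, -73.3, 47.7]
tool_rot: [3.14, 0.001, 1.577]
force: [-1.8, -1.8, 10.6]
width: 19.8
gripper_force: 59.3
clock: 7.17
eef_pos: [530.4, -50.2, 47.7]
tool_rot: [3.14, 0.001, 1.577]
force: [-1.3, -2.4, 11.0]
width: 19.3
gripper_force: 59.3
```

```bash
M="python3 -m handwheel"
$M '[[[0,0,0],[0.004,0,0],1],[[0,0,0],[0.003,0,0],1],[[0,0,0],[0.003,0,0],1],[[0,0,0],[0.002,0,0],1],[[0,0,0],[0.002,0,0],1]]'
$M '[[[0,0,0],[0.001,0,0],1],[[0,0,0],[0.001,0,0],1],[[0,0,0],[0.001,0,0],1]]'
```

```text
clock: 7.58
eef_pos: [530.3, -37.3, 47.7]
tool_rot: [3.14, 0.002, 1.577]
force: [-1.1, -4.0, 10.8]
width: 19.2
gripper_force: 59.1
clock: 7.83
eef_pos: [530.3, -34.5, 47.7]
tool_rot: [3.14, 0.002, 1.577]
force: [-0.6, -3.1, 11.3]
width: 19.2
gripper_force: 59.1
```

```bash
M="python3 -m handwheel"
$M '[[[0,0,0],[0.001,0,0],1],[[0,0,0],[0.001,0,0],1],[[0,0,0],[0.001,0,0],1]]'
$M '[[[0,0,0],[0.001,0,0],1],[[0,0,0],[0.001,0,0],1]]'
$M '[[[0,0,0],[0.001,0,0],1]]'
```

```text
clock: 8.08
eef_pos: [530.3, -31.5, 47.7]
tool_rot: [3.14, 0.002, 1.577]
force: [-1.4, -3.7, 11.9]
width: 19.1
gripper_force: 59.1
clock: 8.25
eef_pos: [530.2, -29.5, 47.7]
tool_rot: [3.14, 0.002, 1.577]
force: [-1.8, -4.4, 10.8]
width: 19.3
gripper_force: 59.1
clock: 8.33
eef_pos: [530.2, -28.5, 47.7]
tool_rot: [3.14, 0.002, 1.577]
force: [-2.1, -4.1, 10.5]
width: 19.2
gripper_force: 59.1
```

```bash
M="python3 -m handwheel"
for i in 1; do :; done
$M '[[[0,0,0],[0.001,0,0],1],[[0,0,0],[0.001,0,0],1]]' | sed -n 2,4p
$M '[[[0,0,0],[0.001,0,0],1],[[0,0,0],[0.001,0,0],1]]' | sed -n 2,4p
python3 - <<'E'
from h import *
a=grab('top');b=grab('wrist')
o=np.vstack([cv2.resize(a['pixels'][165:235,175:350],None,fx=3,fy=3,interpolation=cv2.INTER_CUBIC),cv2.resize(b['pixels'],(525,384))[:360]])
cv2.imwrite('pics/w3.png',o[...,::-1])
E
```

```text
eef_pos: [530.2, -28.4, 47.7]
tool_rot: [3.139, 0.005, 1.576]
force: [-1.1, -10.3, 9.9]
eef_pos: [530.2, -28.4, 47.7]
tool_rot: [3.139, 0.007, 1.575]
force: [-1.1, -14.1, 7.8]
```

View pics/w3.png

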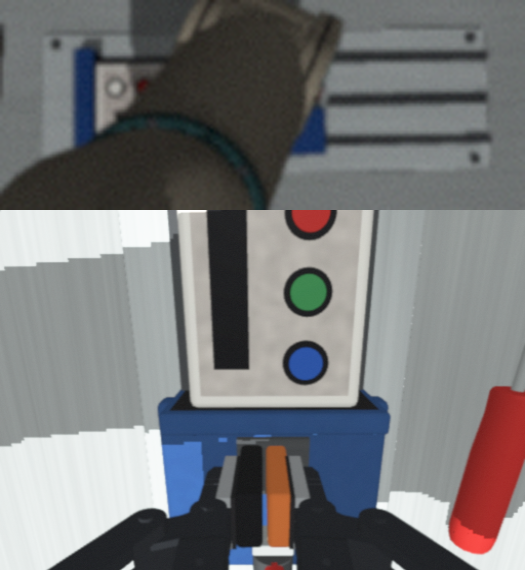

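The top view shows the module against the jaw at (95,85), and the wrist view shows the stop plate touching the module at row 400. The push force rose to 14 N with no further motion, so it is home. I'll ease the preload and let go.

```bash
M="python3 -m handwheel"
$M '[[[0,0,0],[-0.0025,0,0],1],[[0,0,0],[0,0,0],1]]' | sed -n 2,4p
$M '[[[0,0,0],[0,0,0],0.65],[[0,0,0],[0,0,0],0.6],[[0,0,0],[0,0,0],0.45],[[0,0,0],[0,0,0],0.4],[[0,0,0],[0,0,0],0.4]]'
$M '[[[0,0,0],[0,0,0],0.4],[[0,0,0],[0,0,0],0.4]]'
```

```text
eef_pos: [530.2, -28.4, 47.7]
tool_rot: [3.139, 0.004, 1.576]
force: [-1.3, -6.1, 10.5]
clock: 9.35
eef_pos: [528.3, -24.1, 45.9]
tool_rot: [-3.139, -0.001, 1.579]
force: [-0.7, 0.8, 0.2]
width: 51.2
gripper_force: 0.0
clock: 9.52
eef_pos: [529.1, -24.3, 46.1]
tool_rot: [-3.14, -0.0, 1.579]
force: [-0.3, -0.3, -0.4]
width: 51.4
gripper_force: 0.0
```

```bash
M="python3 -m handwheel"
$M '[[[0,0,0],[0,0,-0.015],0.4],[[0,0,0],[0,0,-0.025],0.4],[[0,0,0],[0,0,-0.03],0.4],[[0,0,0],[0,0,-0.03],0.6],[[0,0,0],[0,0,-0.02],1]]' | sed -n 2,4p
$M '[[[0,0,0],[0.03,0,0],1],[[0,0,0],[0.01,0,0],1],[[0,0,0],[0,0,0],1],[[0,0,0],[0,0,0],1],[[0,0,0],[0,0,0],1]]' | sed -n 2,4p
python3 - <<'E'
from h import *
w=grab('wrist','w4.png'); print(w['pose'].round(2)[:3,3]);px=w['pixels']; h=cv2.cvtColor(px,cv2.COLOR_RGB2HSV).astype(int)
for nm,m in(('org',(h[...,0]>=4)&(h[...,0]<=18)&(h[...,1]>140)&(h[...,2]>70)),('red',((h[...,0]<4)|(h[...,0]>172))&(h[...,1]>140)&(h[...,2]>60))):
    n,l,s,c=cv2.connectedComponentsWithStats(m.astype(np.uint8))
    for i in range(1,n):
        if s[i,4]>80:
            u,v,a,b=s[i,:4]; k=np.nonzero(l[v+b-4]==i)[0]; k0=np.nonzero(l[v+3]==i)[0]
            print(nm,s[i],'bot cols',k.min(),k.max()+1,'top cols',k0.min(),k0.max()+1)
            z=83 if nm=='org' else 110
            print(onz(w,k.min(),v+b-4,z).round(1),onz(w,k.max()+1,v+b-4,z).round(1),onz(w,u+a,v+b,z).round(1))
E
```

```text
eef_pos: [530.2, -24.7, 168.6]
tool_rot: [3.14, -0.0, 1.579]
force: [0.2, -0.4, -0.1]
eef_pos: [528.7, 14.4, 165.5]
tool_rot: [-3.14, 0.001, 1.579]
force: [-0.7, -0.7, 0.4]
[526.85  93.58 307.97]
org [270 225  14  33 392] bot cols 272 284 top cols 270 281
[538.9 -23.3  83. ] [547.7 -23.2  83. ] [547.8 -26.5  83. ]
red [ 34  54  21  21 320] bot cols 39 53 top cols 36 50
[407.9 100.5 110. ] [415.6 100.5 110. ] [416.4  98.5 110. ]
red [272  97  20  20 311] bot cols 274 290 top cols 275 289
[536.7  78.8 110. ] [545.7  78.9 110. ] [546.9  76.7 110. ]
red [ 374  191   45  103 2685] bot cols 379 397 top cols 393 416
[609.3 -35.5 110. ] [621.4 -35.4 110. ] [636.6 -38.4 110. ]
```

View pics/w4.png

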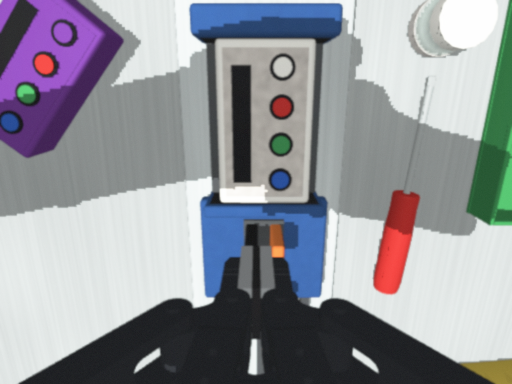

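The picture shows the module snug between the jaw (row 40) and the stop plate (row 200). The lever is hidden behind the fingers. Next I take the shut fingers to the lever's -x side, where the pivot should be at about (531,-79).

```bash
M="python3 -m handwheel"
$M '[[[0,0,0],[-0.02,-0.01,0],1],[[0,0,0],[-0.035,-0.012,0],1],[[0,0,0],[-0.03,-0.012,0],1],[[0,0,0],[-0.009,0,0],1],[[0,0,0],[0,0,0],1]]' | sed -n 2,4p
$M '[[[0,0,0],[0,0,0.015],1],[[0,0,0],[0,0,0.025],1],[[0,0,0],[0,0,0.025],1],[[0,0,0],[0,0,0.012],1],[[0,0,0],[0,0,0.004],1]]' | sed -n 2,4p
$M '[[[0,0,0],[0,0,0],1],[[0,0,0],[0,0,0],1],[[0,0,0],[0,0,0],1]]'
python3 - <<'E'
from h import *
b=grab('side');w=grab('wrist')
o=np.hstack([cv2.resize(b['pixels'][150:260,180:340],(480,330),interpolation=cv2.INTER_CUBIC),cv2.resize(w['pixels'],(320,330))])
cv2.imwrite('pics/s5.png',o[...,::-1])
E
```

```text
eef_pos: [495.2, -83.5, 166.3]
tool_rot: [-3.141, 0.002, 1.571]
force: [1.7, 0.2, 0.4]
eef_pos: [495.1, -77.5, 82.9]
tool_rot: [-3.137, -0.001, 1.58]
force: [-0.3, 0.2, -0.1]
clock: 11.48
eef_pos: [497.1, -78.7, 86.1]
tool_rot: [3.14, 0.0, 1.579]
force: [-0.1, -1.1, -0.2]
width: 0.0
gripper_force: 0.0
```

View pics/s5.png

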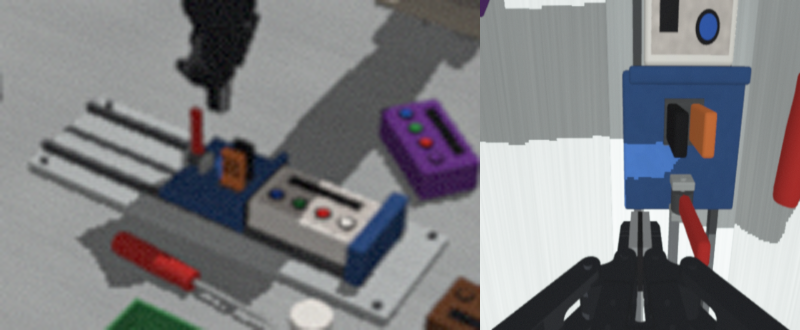

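The side view shows the lever upright at (195,130) and the tab free. The wrist view shows the shut fingers to the left of the lever. I'll push +x.

```bash
M="python3 -m handwheel"
$M '[[[0,0,0],[0,0.004,0],1],[[0,0,0],[0,0.006,0],1],[[0,0,0],[0,0.006,0],1],[[0,0,0],[0,0.006,0],1],[[0,0,0],[0,0.006,0],1]]' | sed -n 2,4p
$M '[[[0,0,0],[0,0.006,0.001],1],[[0,0,0],[0,0.006,0.002],1],[[0,0,0],[0,0.006,0.003],1]]' | sed -n 2,4p
$M '[[[0,0,0],[0,0.006,0.003],1],[[0,0,0],[0,0.006,0.003],1]]' | sed -n 2,4p
```

```text
eef_pos: [524.5, -78.6, 85.3]
tool_rot: [-3.141, -0.0, 1.579]
force: [-1.6, -0.3, 1.3]
eef_pos: [543.0, -78.5, 79.3]
tool_rot: [3.141, 0.0, 1.579]
force: [-1.9, -0.0, 2.4]
eef_pos: [553.7, -78.3, 72.6]
tool_rot: [-3.139, -0.0, 1.579]
force: [-3.7, -0.6, 1.6]
```

```bash
M="python3 -m handwheel"
$M '[[[0,0,0],[0,0.006,0.005],1],[[0,0,0],[0,0.005,0.006],1],[[0,0,0],[0,0.003,0.004],1]]' | sed -n 2,4p
$M '[[[0,0,0],[0,0.002,0.003],1],[[0,0,0],[0,0,0.002],1]]' | sed -n 2,4p
```

```text
eef_pos: [569.0, -78.2, 57.3]
tool_rot: [3.142, 0.0, 1.579]
force: [-1.3, 0.3, 1.7]
eef_pos: [571.4, -78.2, 52.9]
tool_rot: [3.14, 0.0, 1.579]
force: [0.5, 0.8, 1.5]
```

```bash
M="python3 -m handwheel"
$M '[[[0,0,0],[0,0,0.001],1],[[0,0,0],[0,0,0.001],1]]' | sed -n 2,4p
$M '[[[0,0,0],[0,0,0.001],1],[[0,0,0],[0,0,0],1]]' | sed -n 2,4p
```

```text
eef_pos: [571.5, -78.2, 52.2]
tool_rot: [3.139, -0.0, 1.579]
force: [-2.1, 0.6, 13.6]
eef_pos: [571.5, -78.2, 52.2]
tool_rot: [3.138, -0.0, 1.579]
force: [-2.3, 1.2, 12.2]
```

The fingers hit a hard stop at z 52, so the lever is flat. I'll lift straight up, back off and look.

```bash
M="python3 -m handwheel"
$M '[[[0,0,0],[0,0,-0.01],1],[[0,0,0],[0,0,-0.025],1],[[0,0,0],[0,0,-0.03],1],[[0,0,0],[0,0,-0.03],1],[[0,0,0],[-0.03,-0.02,-0.01],1]]' | sed -n 2,4p
$M '[[[0,0,0],[-0.03,-0.02,0],1],[[0,0,0],[-0.03,-0.01,0],1],[[0,0,0],[0,0,0],1],[[0,0,0],[0,0,0],1],[[0,0,0],[0,0,0],1]]' | sed -n 1,4p
python3 - <<'E'
from h import *
b=grab('side');w=grab('wrist')
o=np.hstack([cv2.resize(b['pixels'][150:260,180:340],(400,275),interpolation=cv2.INTER_CUBIC),cv2.resize(w['pixels'],(367,275))])
cv2.imwrite('pics/s6.png',o[...,::-1])
E
```

```text
eef_pos: [557.3, -101.8, 159.2]
tool_rot: [3.13, -0.003, 1.59]
force: [1.5, 0.5, -0.0]
clock: 14.0
eef_pos: [521.5, -168.1, 155.5]
tool_rot: [3.141, -0.001, 1.579]
force: [-0.2, 0.2, -0.3]
```

View pics/s6.png

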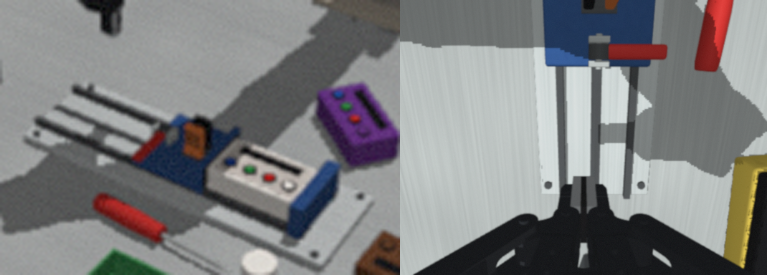

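The red lever lies flat towards +x (wrist view (637,51)). The module is snug between stop and jaw, the tab is free and the arm is clear of everything, so I'm handing in.

```bash
python3 -c "
from cell import ctrl
print(ctrl.finish_job())"
```

```text
the job is handed in; nothing more can be done
None
```

The job is handed in at about 14 s of the 51 s allowed: the white module is clamped between stop and fixed jaw, the tab is released, the red lever is flat, and the other things on the bench were not touched; no verdict was returned.

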